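# Push a flow indicator into the gas manifold coupler until it locks, then open the valve

## Task

Take the flow indicator (the plug-in with the clear sight tube) out of the parking rack and push it down into the coupler on the gas manifold until it is locked in and stays in by itself, without forcing it against the stop. Then let go of it and swing the valve lever on the manifold all the way over to open the gas. Leave everything else where it is.

Things in the scene. Friction and masses are not known exactly. Their poses are not given: they have to be found in the camera images.
- indicator_centre (a point): grip point on the axis of the flow indicator, an upright round plug-in 86 mm tall, about 0.14 kg, standing in one of the rack holes; 62 mm above its lower tip, z up its axis. Above its stem it has a 30 mm wide flange from 34 to 40 mm above the tip, then a smooth body 24 mm thick from 40 to 86 mm (clear sight tube, brass cap)
- indicator_tip (a point): centre of the lower end of the indicator's brass stem. The stem is 34 mm long and 11 mm thick, with a bead in its lowest 12.5 mm: a nose tapering from 17 mm wide at 10 mm above the tip to 9 mm at the tip
- rack: aluminium parking rack fixed to the bench, 60 x 210 x 32 mm, origin at the centre of its underside, long side along its y, z up. Three 20 mm wide holes, 25 mm deep, at y = -70, 0 and +70 mm, each with a plug-in standing in it
- manifold: steel gas manifold bar fixed to the bench, 70 x 270 mm and 50 mm high, on a 100 x 300 mm foot plate; origin at the centre of its underside, long side along its y, z up. The coupler stands on it at y = -70 mm, the valve at y = +70 mm. Pressing the indicator down with more than 35 N does damage; 15 to 18 N is plenty to lock it
- port_axis (a point): point on the manifold's top face (z = 50 mm) on the nominal vertical axis of the coupler, a round brass push-fit socket 39 mm wide, yielding sideways up to 3 mm on a light spring. It is screwed to a different height each time, not measured: its mouth is 102 to 132 mm above the bench. The mouth is a funnel 30 mm wide, narrowing to 19 mm at 10 mm depth
- plunger (a joint): travel (m) of the coupler's sprung plunger: 0 at rest, 0.007 at the stop, which gives about 1 mm per 10 N, about 0.006 when locked and let go. Depths of the tip below the mouth: about 15 mm meets the spring catches, which take 9 to 14 N to pass; 24 mm meets the plunger (4 to 8 N); 30 mm the catches snap in above the bead; 31 mm the stop. Let go, it is pushed up against the catches and stays
- valve (a joint): valve lever angle, rad: about 0 = shut (leaning to the manifold's -x), 1.0 = fully open (leaning to +x); stays where it is left
- valve_tip (a point): the tip of the 80 mm valve lever, which swings in the manifold's x-z plane about a pivot near the manifold's top, from 0.5 rad on the -x side of upright to 0.5 rad on the +x side; a light push moves it
- blank_top (a point): top of the blanking plug in the rack: same stem, with a plain steel head 32 mm wide and 16 mm high; to be left alone
- lance_top (a point): top of the lance in the rack: same stem, 20 mm wide head, then a thin copper pipe, 116 mm tall in all; to be left alone
- tin: closed tin, 90 mm wide, 130 mm tall, origin under its centre; to be left alone
- disc: flat grinding disc, 115 mm wide, 6 mm thick, lying on the bench; to be left alone
- wrench: wrench lying on the bench; to be left alone
- hammer: hammer lying on the bench; to be left alone
- offcut: flat steel offcut, 50 x 120 x 20 mm; to be left alone
Not all that is in view belongs to the job. What is shaped like the part that bears indicator_centre but green or pink is not meant.

How it is judged:
On the way, in this order (a step that is already met when the one before it is completed fails the run):
1. the indicator is locked in the coupler with the valve still shut (value of joint plunger above 0.0045 m and horizontal distance between indicator_tip and port_axis below 0.006 m and contact force between the fingers and indicator below 0.5 N and value of joint valve below 0.3 rad), for 0.2 s.
2. the valve is open (value of joint valve above 0.85 rad), for 0.2 s.
At the end, for the whole second after the job is handed in: The indicator stands locked in the coupler by itself: upright within 0.12 rad, its tip within 6 mm of the coupler's nominal axis, the plunger held down more than 4.5 mm; and the valve lever is open beyond 0.85 rad (value of joint plunger above 0.0045 m and horizontal distance between indicator_tip and port_axis below 0.006 m and angle between indicator_centre's own z axis and vertical below 0.12 rad and value of joint valve above 0.85 rad); the robot touches nothing.
It fails at once if the indicator is pressed on the plunger against its stop with more than 35 N (contact force between indicator and plunger above 35 N).
It fails at once if the indicator is jammed on the coupler with over 60 N, summed over all contacts (contact force between indicator and manifold above 60 N).
It fails at once if a bystander (blanking plug, lance, tin, disc, wrench, hammer or offcut) is moved more than 15 mm (distance of any of blank_top, lance_top, tin, disc, wrench, hammer, offcut from where it was at the start of the episode above 0.015 m).
It also fails if it takes over 64 s, if anything falls off the work surface, if the arm or the gripper's body presses on something with over 40 N, if the wrist force passes 120 N, or if a joint passes its speed limit or range.

## Robot

A 6-joint arm with a two-finger parallel gripper is mounted at the origin on the work surface. World frame = base frame: x ahead of the robot, y to its left, z up, the work surface at z = 0. Lengths are in m, angles in rad, forces in N, time in s.
With the tool pointing down it reaches from about 0.35 to 0.8 m from the base axis. Payload 7.3 kg.
Tool frame: the origin (TCP) lies midway between the tips of the shut fingers; the grasp point (between the pads) lies hold_point_z behind it (hold_point_z is the distance from the TCP to the grasp point, in m); z points along the fingers, y is the direction in which the jaws open and shut (so a half turn about z gives the same grasp; the last joint's range is limited). The gripper opens to 85 mm and grips with 20 to 120 N. Pads are 22 mm wide; open, the fingers measure 114 mm over their backs; the gripper's body (76 mm by 85 mm) begins 54 mm behind the grasp point. The pads swing forward as they close: fully open they stand 13 mm farther back than shut.
Start: joints at [0.991, 0.342, 1.524, -0, 1.275, -0.146], TCP at [0.221, 0.476, 0.208] pointing down, gripper open.
Joint ranges: [-2.53, 2.53], [-0.77, 2.02], [0.04, 2.7], [-1, 4.14], [0.28, 2.66], [-3.11, 3.11]. Speed limits (rad/s): [2.57, 2.57, 3.14, 3.14, 3.14, 3.14].

## Interface

Orientations are given as [roll, pitch, yaw] about the fixed x, y, z axes, in that order (R = Rz(yaw) Ry(pitch) Rx(roll)).
In Python, from plant import observe, grab_frame, job_done, hold_point_z gives the robot as it stands.
- The arm moves only by the tool carry_out, never from a script. Its argument "targets" is a list of rows, each a list of 3 entries, a list of its own where there are three numbers: the closure in counts, from 0 (fully open) to 255 (shut), then the shift along the world's x, y, z in cm, then the turn about the world's z in degrees. In form: [[claw, [x, y, z], roll], ...]. A call has 1 to 12 rows; each row is the pose to reach, as a shift and turn from the pose commanded when the call began; what a row does not reach only later rows make up. A row lasts 1/12 s, in which the tool goes at most 41.7 mm and 7.16 degrees, less where a joint would pass 70% of its speed; a pose out of reach is approached as far as the arm can. A call with a gripper value outside its range is refused whole. The fingers move at their own pace and stop on an object; the grip force is fixed at half the most. Time passes only in rows, so rows that repeat a pose let the fingers close. It gives the time, the measured TCP pose, the force and the opening at its end, in the units of the state.
- observe(): the state, without advancing time (a new reading comes with each control period).
- grab_frame(name): name is "scene" or "top" or "wrist"; returns a dict with "pixels" (384x512x3 uint8, red, green, blue), "fx", "fy", "cx", "cy" (pixels), "R" (3x3) and "t" (3): a world point X has camera coordinates R X + t. Camera axes: x right, y down, z forward; pixel columns grow to the right and rows downward; lengths in m; the calibration is good to about 2 mm. A picture is of the moment at which its call begins. There is no depth.
- job_done(): hands the job in, once; it reports no verdict.
The state is a dict: "time": time; "joint_pos": joint angles; "qvel": joint speeds; "joint_efforts": joint torques, N m; "eef_pos": TCP position; "orientation": TCP orientation; "ft_force": force on the tool from outside, world axes, zero at the start; "ft_torque": the same for the moment, N m; "grip_width": finger opening in m.
Only numpy, scipy, OpenCV 4.12 (cv2) and the standard library are available. Lean on these libraries where they do the work, as an engineer would, in place of code of your own. Each camera call takes 0.05 s, during which the arm holds its last target. There are 200 camera calls.

## Working session

There is one attempt and no reset: what is moved stays moved. The work goes in short steps, Python scripts to look and compute and a tool call to move; the robot and the scene stay as the last step left them, time stands still between calls to the robot, and variables do not carry over. Pictures are saved under pics/ and viewed, about 8 in all and at most 12, crops included, and the job is handed in when it is done.

Besides the shell and the picture viewer there is one more tool, called after "Emit:" in YAML: its name, and indented under it one key for each argument. carry_out: Moves the arm, as the interface text tells. Its arguments: {"type":"object","properties":{"targets":{"type":"array"}},"required":["targets"]}

```bash
mkdir -p pics; cat > h.py <<'E'
import numpy as np,cv2
from plant import observe,grab_frame,job_done,hold_point_z
def grab(n,f):
    d=grab_frame(n); cv2.imwrite(f'pics/{f}.png',cv2.cvtColor(np.asarray(d['pixels']),cv2.COLOR_RGB2BGR))
    np.savez(f'pics/{f}.npz',**{k:np.asarray(d[k]) for k in d}); return d
def load(f): return dict(np.load(f'pics/{f}.npz'))
def ray(d,u,v):
    R,t=np.array(d['R']),np.array(d['t']); c=-R.T@t
    r=R.T@np.array([(u-d['cx'])/d['fx'],(v-d['cy'])/d['fy'],1.]); return c,r/np.linalg.norm(r)
def onz(d,u,v,z):
    c,r=ray(d,u,v); return c+r*(z-c[2])/r[2]
def proj(d,X):
    p=np.array(d['R'])@np.array(X)+np.array(d['t']); return d['fx']*p[0]/p[2]+d['cx'],d['fy']*p[1]/p[2]+d['cy']
def cross(d1,p1,d2,p2):
    c1,r1=ray(d1,*p1);c2,r2=ray(d2,*p2)
    s=np.linalg.lstsq(np.c_[r1,-r2],c2-c1,rcond=None)[0]
    a,b=c1+s[0]*r1,c2+s[1]*r2; return (a+b)/2,np.linalg.norm(a-b)
E
python3 - <<'E'
from h import *
a=grab('scene','s0');b=grab('top','t0')
im=np.hstack([cv2.imread('pics/s0.png'),cv2.imread('pics/t0.png')])
for n,d in(('s',a),('t',b)): print(n,d['fx'],-np.array(d['R']).T@d['t'],np.array(d['R'])[2])
print(hold_point_z if not callable(hold_point_z) else hold_point_z(),observe())
E
```

```text
s 473.7988376799181 [ 0.99423646 -0.5321232   1.24125242] [-0.33746508  0.40190402 -0.85122881]
t 452.78154690840347 [0.3857403  0.01087832 1.57803736] [ 0.12230365 -0.0106136  -0.99243598]
0.0187 {'time': 0.1, 'joint_pos': array([ 9.90988644e-01,  3.42674613e-01,  1.52493841e+00,  6.28542149e-06,
        1.27538979e+00, -1.45984092e-01]), 'qvel': array([ 8.85198291e-05, -1.83656246e-03, -1.30111825e-03,  6.15260908e-04,
        1.91328503e-03,  2.97864331e-05]), 'joint_efforts': array([ 2.16922825e-03, -4.34448874e+01, -2.46491486e+01,  1.07254093e-05,
        4.65731195e-03, -2.09233701e-05]), 'eef_pos': array([0.22043252, 0.47604747, 0.20747838]), 'orientation': array([-3.14019837e+00, -2.11077142e-04,  2.70776708e+00]), 'ft_force': array([ 0.30351678, -0.98961293,  0.44423569]), 'ft_torque': array([ 0.01022995, -0.00766144,  0.02285728]), 'grip_width': 0.08540777802368409}
```

View pics/s0.png

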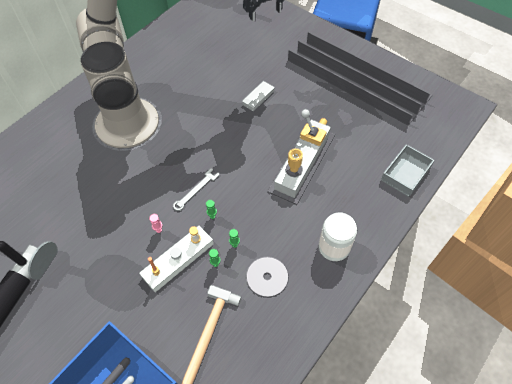

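View pics/t0.png

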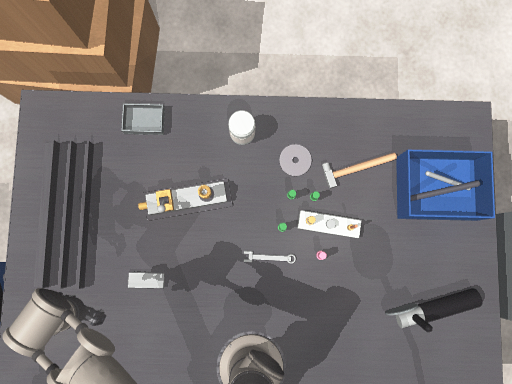

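Candidates: in the rack at top (312,220) with a brass cap, at (331,224) the steel blank and at (351,227) the copper lance. Standing on the bench are green ones at (282,227), (292,194) and (315,196), and a pink one at (321,256). I choose the rack one at (312,220), which is (194,235) in scene, and check it in a crop.

```bash
python3 - <<'E'
import cv2,numpy as np
s=cv2.imread('pics/s0.png');t=cv2.imread('pics/t0.png')
z=lambda i,x,y,w,h:cv2.resize(i[y:y+h,x:x+w],(w*4,h*4),interpolation=cv2.INTER_CUBIC)
A=np.vstack([np.hstack([z(s,135,210,100,75),z(s,260,105,100,75)][:2]),np.hstack([z(t,275,185,100,75),z(t,135,165,100,75)])])
cv2.imwrite('pics/c1.png',A)
E
```

```text
(no output)
```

View pics/c1.png

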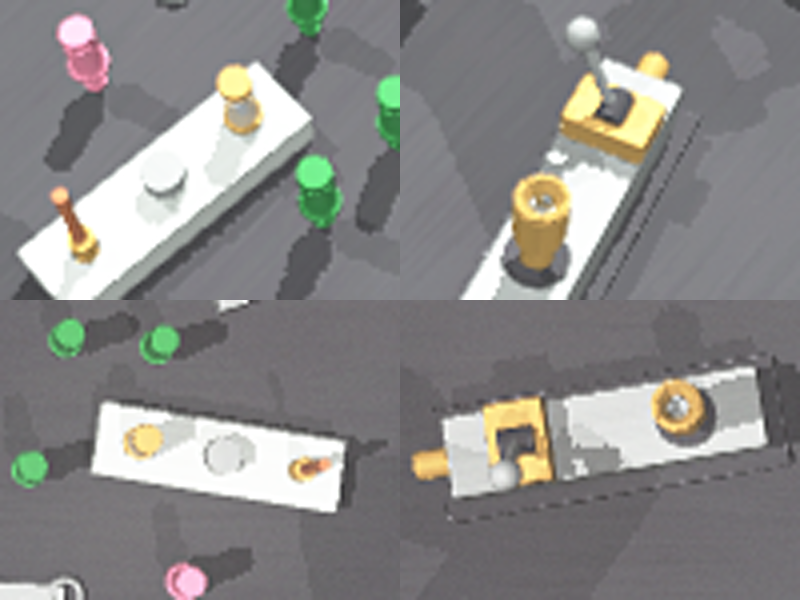

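The crop confirms it: the indicator has the clear tube and brass cap, at scene (193.7,230) and top (311.5,219.2). The coupler mouth is at scene (295.5,153) and top (205,191.2); the lever ball is at scene (305.7,113.7) and top (161.2,208.7).

```bash
python3 - <<'E'
from h import *
s,t=load('s0'),load('t0')
for n,a,b in(('cap',(193.7,230),(311.5,219.2)),('mouth',(295.5,153),(205,191.2)),('ball',(305.7,113.7),(161.2,208.7))):
    print(n,cross(s,a,t,b))
print('cap z93',onz(s,193.7,230,.093),onz(t,311.5,219.2,.093))
# rack top and manifold corners from crop
g=lambda u,v,x0,y0:(x0+u/4,y0+v/4)
for c in((98,102),(345,140),(335,212),(92,172)): print('rack',onz(t,*g(*c,275,185),.032))
for c in((42,120),(355,67),(367,145),(52,197)): print('man',onz(t,*g(*c,135,165),.05))
E
```

```text
cap (array([ 0.49388553, -0.18758125,  0.09429779]), np.float64(0.0002770547434617134))
mouth (array([0.57411217, 0.16198563, 0.13796742]), np.float64(0.004322039389147213))
ball (array([0.51380806, 0.29803022, 0.14142658]), np.float64(0.002952526720345367))
cap z93 [ 0.49341256 -0.18708833  0.093     ] [ 0.49389081 -0.18786116  0.093     ]
rack [ 0.52726433 -0.15457808  0.032     ]
rack [ 0.49952646 -0.36685141  0.032     ]
rack [ 0.43784839 -0.35791562  0.032     ]
rack [ 0.46718723 -0.15008003  0.032     ]
man [0.56614796 0.37046762 0.05      ]
man [0.61795122 0.10695166 0.05      ]
man [0.55133898 0.0947197  0.05      ]
man [0.50100039 0.3586709  0.05      ]
```

Emit:
carry_out:
  targets:
    - [0,[1,-3,2.2],-4]
    - [0,[3,-7,2.2],-8]
    - [0,[5,-11,2.2],-13]
    - [0,[7,-15,2.2],-18]
    - [0,[9,-19,2.2],-24]
    - [0,[10.5,-23,2.2],-30]
    - [0,[12,-27,2.2],-36]
    - [0,[14,-31,2.2],-41]
    - [0,[15.5,-35,2.2],-46]
    - [0,[17,-39,2.2],-51]
    - [0,[18.5,-42,2.2],-55]
    - [0,[18.5,-42,2.2],-55]

```text
time: 1.1
eef_pos: [0.4073, 0.0519, 0.23]
orientation: [3.141, 0.002, 1.74]
ft_force: [0.8, -0.2, -0.2]
grip_width: 0.0854
```

Emit:
carry_out:
  targets:
    - [0,[1,-3,0],-3]
    - [0,[3,-7,0],-6]
    - [0,[4.5,-11,0],-9]
    - [0,[6,-15,0],-12]
    - [0,[7.5,-19,0],-15]
    - [0,[8.8,-23,0],-17.6]
    - [0,[8.8,-24.35,-1],-17.6]
    - [0,[8.8,-24.35,-2],-17.6]
    - [0,[8.8,-24.35,-4],-17.6]
    - [0,[8.8,-24.35,-5],-17.6]
    - [0,[8.8,-24.35,-5],-17.6]
    - [0,[8.8,-24.35,-5],-17.6]

```text
time: 2.1
eef_pos: [0.4934, -0.186, 0.1799]
orientation: [-3.14, -0.001, 1.442]
ft_force: [-1.2, 0.0, 0.7]
grip_width: 0.0856
```

```bash
python3 - <<'E'
from h import *
grab('wrist','w1'); print(observe())
d=load('w1'); print(proj(d,[.4937,-.1875,.093]), -d['R'].T@d['t'])
E
```

```text
{'time': 2.15, 'joint_pos': array([-5.06142951e-01,  3.70661656e-01,  1.56035785e+00,  1.06688161e-04,
        1.21004770e+00, -3.77347811e-01]), 'qvel': array([-6.88802074e-05, -1.30860156e-02, -1.54150351e-02, -1.22159649e-03,
       -1.57288268e-03, -2.05222781e-03]), 'joint_efforts': array([-1.16754114e-01, -4.30433035e+01, -2.31478071e+01, -3.69319445e-03,
        6.46516099e-03,  1.30206885e-03]), 'eef_pos': array([ 0.49394443, -0.18640568,  0.1807048 ]), 'orientation': array([3.14106739e+00, 1.00786449e-04, 1.44196353e+00]), 'ft_force': array([-0.2376301 , -0.76784617,  0.29910936]), 'ft_torque': array([-0.01595192,  0.01100722, -0.0118861 ]), 'grip_width': 0.08526196111826653}
(np.float64(254.28603150597428), np.float64(186.20237588384944)) [ 0.50484622 -0.10531753  0.34544985]
```

View pics/w1.png

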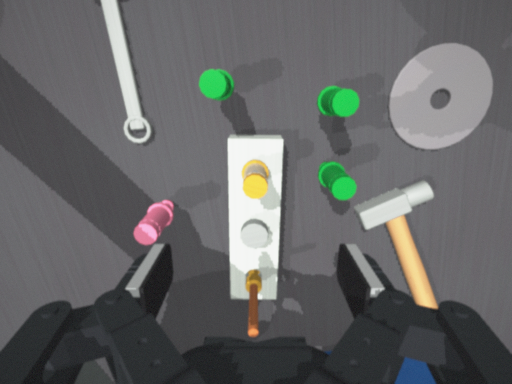

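The wrist picture shows the cap at (255,187), against a predicted (254,186), and the jaws straddle the rack clear of green (340,185) and pink (155,225). I descend and grip.

Emit:
carry_out:
  targets:
    - [60,[0,0,-3],0]
    - [60,[0,0,-6],0]
    - [60,[0,0,-8.5],0]
    - [60,[0,0,-10.5],0]
    - [60,[0,0,-12],0]
    - [60,[0,0,-12.8],0]
    - [60,[0,0,-13],0]
    - [60,[0,0,-13],0]

```text
time: 2.82
eef_pos: [0.4942, -0.1871, 0.0507]
orientation: [3.141, 0.0, 1.441]
ft_force: [0.7, 0.0, 0.6]
grip_width: 0.0654
```

Emit:
carry_out:
  targets:
    - [110,[0,0,0],0]
    - [140,[0,0,0],0]
    - [170,[0,0,0],0]
    - [200,[0,0,0],0]
    - [230,[0,0,0],0]
    - [255,[0,0,0],0]
    - [255,[0,0,0],0]
    - [255,[0,0,0],0]
    - [255,[0,0,0],0]
    - [255,[0,0,0],0]

```text
time: 3.65
eef_pos: [0.4942, -0.1875, 0.0512]
orientation: [3.14, 0.001, 1.441]
ft_force: [-0.8, 0.3, 4.9]
grip_width: 0.0221
```

Emit:
carry_out:
  targets:
    - [255,[0,0,0.5],0]
    - [255,[0,0,1.5],0]
    - [255,[0,0,3],0]
    - [255,[0,0,5],0]
    - [255,[0,0,8],0]
    - [255,[0,0,12],0]
    - [255,[0,0,15],0]
    - [255,[0,0,17],0]
    - [255,[0,0,17],0]

```text
time: 4.4
eef_pos: [0.4956, -0.1881, 0.2259]
orientation: [3.132, 0.004, 1.441]
ft_force: [-0.4, -1.3, -0.1]
grip_width: 0.0218
```

Emit:
carry_out:
  targets:
    - [255,[0.5,2,0],1]
    - [255,[1.5,5,0],3]
    - [255,[2.2,8.5,0],5]
    - [255,[3,12,0],7]
    - [255,[4,16,0],9]
    - [255,[5,20,0],11]
    - [255,[6,24,0],13]
    - [255,[6.8,28,0],15]
    - [255,[7.4,31.5,0],17]
    - [255,[7.9,34,0],18]
    - [255,[7.9,35,0],18]
    - [255,[7.9,35,0],18]

```text
time: 5.4
eef_pos: [0.5718, 0.1651, 0.219]
orientation: [-3.14, -0.0, 1.758]
ft_force: [-0.2, -1.1, -1.4]
grip_width: 0.0215
```

Emit:
carry_out:
  targets:
    - [255,[0,0,0],0]
    - [255,[0,0,0],0]
    - [255,[0,0,0],0]
    - [255,[0,0,0],0]

```text
time: 5.73
eef_pos: [0.5727, 0.1614, 0.2203]
orientation: [3.142, 0.0, 1.753]
ft_force: [-0.1, -0.4, -0.9]
grip_width: 0.0215
```

```bash
python3 - <<'E'
from h import *
o=observe();print(o['eef_pos'],o['orientation'],o['ft_force'],o['grip_width'])
w=grab('wrist','w2');s=grab('scene','s2');t=grab('top','t2')
p=o['eef_pos']
for n,d in(('w2',w),('s2',s),('t2',t)):
    print(n,'tip',proj(d,p-[0,0,.043]),'mouth',[proj(d,[.573,.163,z]) for z in(.102,.132)])
a=cv2.imread('pics/s2.png')[85:205,230:370]; b=cv2.imread('pics/t2.png')[130:250,135:275]
A=np.hstack([cv2.resize(x,None,fx=2.8,fy=2.8,interpolation=2) for x in(a,b)])
cv2.imwrite('pics/c2.png',A)
E
```

```text
[0.57271238 0.16140659 0.2202611 ] [3.14153780e+00 2.19113669e-04 1.75277570e+00] [-0.13045042 -0.38333688 -0.91368807] 0.021534168401001936
w2 tip (np.float64(253.5800879190592), np.float64(201.8397450312122)) mouth [(np.float64(254.34816078636857), np.float64(173.59103554004963)), (np.float64(254.3381977457025), np.float64(182.42450174582288))]
s2 tip (np.float64(295.10727308581306), np.float64(144.71652384823904)) mouth [(np.float64(293.8846005567578), np.float64(159.96789895150914)), (np.float64(294.5203611328862), np.float64(153.94093781161973))]
t2 tip (np.float64(203.44881362675827), np.float64(189.48444380665663)) mouth [(np.float64(205.32086937466548), np.float64(192.4766016682271)), (np.float64(204.40131472008613), np.float64(191.28068019329157))]
```

View pics/c2.png

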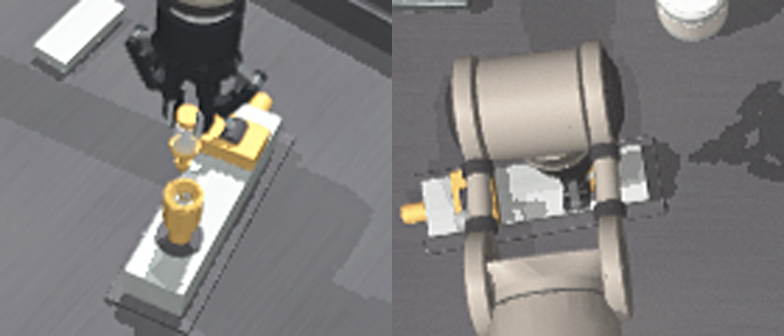

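View pics/w2.png

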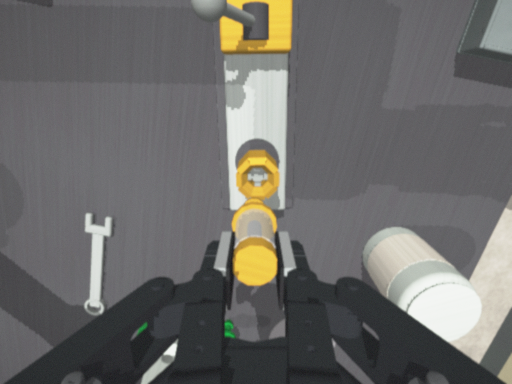

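```bash
python3 - <<'E'
from h import *
s,t,w=load('s2'),load('t0'),load('w2')
im=cv2.imread('pics/w2.png'); hsv=cv2.cvtColor(im,cv2.COLOR_BGR2HSV)
m=cv2.inRange(hsv,(12,120,90),(32,255,255))
for v in range(148,206,3):
    c=np.where(m[v,225:295])[0]+225
    print(v,(c.min(),c.max(),(c.min()+c.max())/2) if len(c) else None)
for v in range(205,280,12):
    c=np.where(m[v,225:285])[0]+225; print(v,(c.min(),c.max(),(c.min()+c.max())/2) if len(c) else None)
for v in(174,176,178): print(v,cross(w,(257.5,v),s,(295.4,153.6)),cross(w,(257.5,v),t,(205,191.2)))
p=np.array([.5727,.1614,.2203])
print('grip axis',[proj(w,p+[0,0,z]) for z in(-.043,-.005,.043)],-w['R'].T@w['t'])
cv2.imwrite('pics/c3.png',cv2.resize(im[135:290,190:320],None,fx=3.8,fy=3.8,interpolation=2))
E
```

```text
148 None
151 (np.int64(248), np.int64(265), np.float64(256.5))
154 (np.int64(245), np.int64(268), np.float64(256.5))
157 (np.int64(243), np.int64(271), np.float64(257.0))
160 (np.int64(240), np.int64(274), np.float64(257.0))
163 (np.int64(239), np.int64(275), np.float64(257.0))
166 (np.int64(238), np.int64(276), np.float64(257.0))
169 (np.int64(237), np.int64(277), np.float64(257.0))
172 (np.int64(237), np.int64(277), np.float64(257.0))
175 (np.int64(236), np.int64(278), np.float64(257.0))
178 (np.int64(237), np.int64(278), np.float64(257.5))
181 (np.int64(237), np.int64(278), np.float64(257.5))
184 (np.int64(237), np.int64(278), np.float64(257.5))
187 (np.int64(239), np.int64(276), np.float64(257.5))
190 (np.int64(239), np.int64(275), np.float64(257.0))
193 (np.int64(243), np.int64(272), np.float64(257.5))
196 (np.int64(246), np.int64(269), np.float64(257.5))
199 (np.int64(248), np.int64(263), np.float64(255.5))
202 (np.int64(246), np.int64(262), np.float64(254.0))
205 (np.int64(243), np.int64(265), np.float64(254.0))
205 (np.int64(243), np.int64(265), np.float64(254.0))
217 (np.int
[... 352 characters left out ...]
2672771]), np.float64(0.002669215724247479)) (array([0.57642168, 0.16394162, 0.10510736]), np.float64(0.000753611913883425))
176 (array([0.57397829, 0.16812538, 0.12857564]), np.float64(0.0021619597537381493)) (array([0.57613553, 0.16336497, 0.11009149]), np.float64(2.7750614991300615e-05))
178 (array([0.57444115, 0.1668721 , 0.13040772]), np.float64(0.0016596790844684212)) (array([0.57585599, 0.16280835, 0.11494503]), np.float64(0.0006756883371335662))
grip axis [(np.float64(253.56269929364126), np.float64(201.86312679008194)), (np.float64(253.39390657774007), np.float64(223.1664390913779)), (np.float64(253.05829710963326), np.float64(265.52367750759527))] [0.55856119 0.24164178 0.38576692]
```

View pics/c3.png

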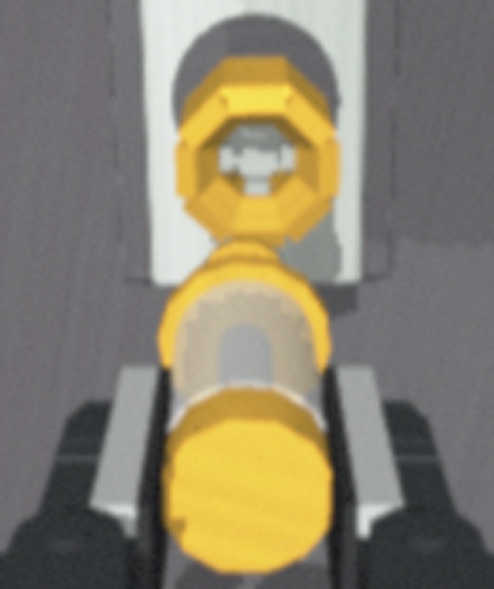

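The wrist picture shows the mouth at (257.3,177.5) and the indicator's axis near column 254, so it needs about 2.7 mm more along manifold x. The mouth height is still uncertain. I shift, go lower and look again.

Emit:
carry_out:
  targets:
    - [255,[0.27,0.3,-0.5],0]
    - [255,[0.27,0.3,-1.5],0]
    - [255,[0.27,0.3,-2.5],0]
    - [255,[0.27,0.3,-3.3],0]
    - [255,[0.27,0.3,-3.5],0]
    - [255,[0.27,0.3,-3.5],0]
    - [255,[0.27,0.3,-3.5],0]
    - [255,[0.27,0.3,-3.5],0]

```text
time: 6.55
eef_pos: [0.5757, 0.166, 0.1856]
orientation: [3.141, 0.0, 1.755]
ft_force: [0.5, -0.6, -1.3]
grip_width: 0.0221
```

```bash
python3 - <<'E'
from h import *
o=observe();p=o['eef_pos'];print(p,o['ft_force'])
w=grab('wrist','w3');s=grab('scene','s3')
print('tip',proj(w,p-[0,0,.043]),proj(s,p-[0,0,.043]))
for z in(.11,.12,.13): print(z,[np.round(proj(w,[p[0],p[1]+e,z]),1) for e in(-.003,0,.003)])
A=np.hstack([cv2.resize(cv2.imread('pics/w3.png')[120:260,190:320],(520,560),interpolation=2),cv2.resize(cv2.imread('pics/s3.png')[110:180,265:325],(240,280),interpolation=2).repeat(2,0)])
cv2.imwrite('pics/c4.png',A)
E
```

```text
[0.57565894 0.16595883 0.18556068] [ 0.47835324 -0.5964986  -1.31555954]
tip (np.float64(253.5611771527277), np.float64(201.86513189200798)) (np.float64(296.1112048461215), np.float64(151.572650096257))
0.11 [array([253. , 191.6]), array([253.6, 188.4]), array([254.3, 185.2])]
0.12 [array([253. , 195.4]), array([253.6, 192.2]), array([254.3, 188.9])]
0.13 [array([252.9, 199.6]), array([253.6, 196.3]), array([254.3, 192.9])]
```

View pics/c4.png

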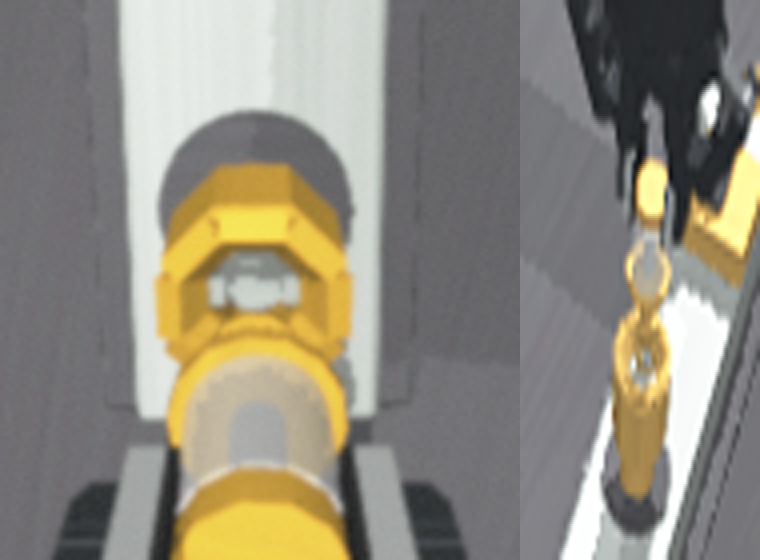

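```bash
python3 - <<'E'
from h import *
a,b,t,s=load('w2'),load('w3'),load('t0'),load('s0')
print(a['fx'],a['cx'],a['R'][2])
for v in(194,195,196): print(v,cross(a,(257.3,177.7),b,(253.6,v)),cross(b,(253.6,v),s,(295.4,153.2)))
# width based depth
for d,wd in((a,42.),(b,48.5)): print('depth',d['fx']*.039/wd,-d['R'].T@d['t'])
for z in(.11,.12,.13): print(z,onz(a,257.3,177.7,z),onz(b,253.6,195,z))
E
```

```text
288.4681938614603 254.52657776638998 [ 0.05811541 -0.31279677 -0.9480405 ]
194 (array([0.57565969, 0.16502156, 0.12189083]), np.float64(0.00032895282663485386)) (array([0.57417759, 0.16773083, 0.13102448]), np.float64(0.0023555801511872783))
195 (array([0.57489627, 0.16883501, 0.13502125]), np.float64(0.00048702791642051175)) (array([0.5743766 , 0.16720547, 0.13179926]), np.float64(0.0021526802358561733))
196 (array([0.57421122, 0.17225709, 0.1467987 ]), np.float64(0.0006282966326746212)) (array([0.57457468, 0.16668263, 0.13257071]), np.float64(0.001950750058486028))
depth 0.267863322871356 [0.55856119 0.24164178 0.38576692]
depth 0.23196411465148353 [0.56118113 0.2461029  0.35104673]
0.11 [0.57625795 0.16157288 0.11      ] [0.57675711 0.15988118 0.11      ]
0.12 [0.57561622 0.16447638 0.12      ] [0.57611093 0.16345815 0.12      ]
0.13 [0.57497449 0.16737988 0.13      ] [0.57546475 0.16703512 0.13      ]
```

The rim is centred at wrist (253.6,195). Rim width and the two-view rays agree on a mouth at about (0.575, 0.167, 0.130), and the tool is aligned with it. I start a guarded descent.

Emit:
carry_out:
  targets:
    - [255,[0,0.05,-0.5],0]
    - [255,[0,0.05,-1],0]
    - [255,[0,0.05,-1.4],0]
    - [255,[0,0.05,-1.7],0]
    - [255,[0,0.05,-2],0]
    - [255,[0,0.05,-2],0]
    - [255,[0,0.05,-2],0]

```text
time: 7.23
eef_pos: [0.5753, 0.1664, 0.1649]
orientation: [-3.141, -0.0, 1.755]
ft_force: [-0.6, 0.1, -1.1]
grip_width: 0.0219
```

Emit:
carry_out:
  targets:
    - [255,[0,0,-0.1],0]
    - [255,[0,0,-0.2],0]
    - [255,[0,0,-0.3],0]
    - [255,[0,0,-0.4],0]
    - [255,[0,0,-0.4],0]
    - [255,[0,0,-0.4],0]

```text
time: 7.73
eef_pos: [0.5753, 0.1664, 0.1611]
orientation: [-3.142, 0.0, 1.755]
ft_force: [-0.0, -0.0, -1.7]
grip_width: 0.0217
```

Emit:
carry_out:
  targets:
    - [255,[0,0,-0.1],0]
    - [255,[0,0,-0.2],0]
    - [255,[0,0,-0.2],0]
    - [255,[0,0,-0.2],0]

```text
time: 8.07
eef_pos: [0.5753, 0.1664, 0.159]
orientation: [-3.141, -0.0, 1.755]
ft_force: [-0.6, 0.6, -1.0]
grip_width: 0.022
```

Emit:
carry_out:
  targets:
    - [255,[0,0,-0.1],0]
    - [255,[0,0,-0.2],0]
    - [255,[0,0,-0.2],0]
    - [255,[0,0,-0.2],0]

```text
time: 8.4
eef_pos: [0.5757, 0.1665, 0.1577]
orientation: [3.14, -0.0, 1.755]
ft_force: [-0.8, 0.5, 2.8]
grip_width: 0.0219
```

Emit:
carry_out:
  targets:
    - [255,[0,0,-0.1],0]
    - [255,[0,0,-0.2],0]
    - [255,[0,0,-0.2],0]
    - [255,[0,0,-0.2],0]

```text
time: 8.73
eef_pos: [0.576, 0.1664, 0.1559]
orientation: [3.14, 0.0, 1.755]
ft_force: [-0.3, 0.1, 5.1]
grip_width: 0.0216
```

Contact began at TCP z of about 0.158, so the mouth is at about 0.130 as measured. I continue.

Emit:
carry_out:
  targets:
    - [255,[0,0,-0.1],0]
    - [255,[0,0,-0.2],0]
    - [255,[0,0,-0.2],0]
    - [255,[0,0,-0.2],0]

```text
time: 9.07
eef_pos: [0.576, 0.1665, 0.154]
orientation: [3.139, 0.0, 1.755]
ft_force: [1.1, -0.2, 6.1]
grip_width: 0.0217
```

Emit:
carry_out:
  targets:
    - [255,[0,0,-0.1],0]
    - [255,[0,0,-0.2],0]
    - [255,[0,0,-0.2],0]
    - [255,[0,0,-0.2],0]

```text
time: 9.4
eef_pos: [0.5757, 0.1664, 0.1514]
orientation: [3.141, 0.0, 1.755]
ft_force: [-0.6, -0.2, 4.5]
grip_width: 0.0217
```

Emit:
carry_out:
  targets:
    - [255,[0,0,-0.1],0]
    - [255,[0,0,-0.2],0]
    - [255,[0,0,-0.2],0]
    - [255,[0,0,-0.2],0]

```text
time: 9.73
eef_pos: [0.5757, 0.1664, 0.1495]
orientation: [3.14, 0.0, 1.755]
ft_force: [-0.1, 1.0, 5.0]
grip_width: 0.0217
```

Emit:
carry_out:
  targets:
    - [255,[0,0,-0.1],0]
    - [255,[0,0,-0.2],0]
    - [255,[0,0,-0.2],0]
    - [255,[0,0,-0.2],0]

```text
time: 10.07
eef_pos: [0.5758, 0.1664, 0.1477]
orientation: [3.14, 0.0, 1.755]
ft_force: [0.5, 0.1, 5.5]
grip_width: 0.0218
```

Emit:
carry_out:
  targets:
    - [255,[0,0,-0.1],0]
    - [255,[0,0,-0.2],0]
    - [255,[0,0,-0.2],0]
    - [255,[0,0,-0.2],0]

```text
time: 10.4
eef_pos: [0.5757, 0.1664, 0.1455]
orientation: [3.141, 0.0, 1.755]
ft_force: [0.4, 0.3, 6.0]
grip_width: 0.0219
```

Emit:
carry_out:
  targets:
    - [255,[0,0,-0.1],0]
    - [255,[0,0,-0.1],0]
    - [255,[0,0,-0.1],0]

```text
time: 10.65
eef_pos: [0.576, 0.1665, 0.1451]
orientation: [3.139, 0.0, 1.755]
ft_force: [0.0, -0.1, 8.2]
grip_width: 0.0215
```

Emit:
carry_out:
  targets:
    - [255,[0,0,-0.1],0]
    - [255,[0,0,-0.1],0]
    - [255,[0,0,-0.1],0]

```text
time: 10.9
eef_pos: [0.5766, 0.1666, 0.145]
orientation: [3.138, 0.0, 1.755]
ft_force: [-0.8, 1.3, 12.5]
grip_width: 0.0214
```

Emit:
carry_out:
  targets:
    - [255,[0,0,-0.1],0]
    - [255,[0,0,-0.1],0]
    - [255,[0,0,-0.1],0]

```text
time: 11.15
eef_pos: [0.5771, 0.1667, 0.1449]
orientation: [3.136, 0.0, 1.755]
ft_force: [-0.8, -0.0, 15.9]
grip_width: 0.0217
```

```bash
python3 - <<'E'
from h import *
o=observe();p=o['eef_pos'];print(p,o['ft_force'])
w=grab('wrist','w4');s=grab('scene','s4')
A=np.hstack([cv2.resize(cv2.imread('pics/w4.png')[120:260,190:320],(520,560),interpolation=2),cv2.resize(cv2.imread('pics/s4.png')[110:180,265:325],(240,280),interpolation=2).repeat(2,0)])
cv2.imwrite('pics/c5.png',A)
for z in(.102,.108,.112,.118,.124,.130,.145,.169): print(z,np.round(proj(w,[.5757,.1664,z]),1),np.round(proj(s,[.5757,.1664,z]),1))
E
```

```text
[0.57709925 0.16665453 0.14486908] [-0.79090378 -0.04819802 15.8605088 ]
0.102 [251.4 201.9] [295.3 159.7]
0.108 [251.4 204.8] [295.4 158.5]
0.112 [251.4 206.8] [295.5 157.7]
0.118 [251.3 210. ] [295.7 156.5]
0.124 [251.3 213.3] [295.8 155.3]
0.13 [251.3 216.9] [295.9 154.1]
0.145 [251.2 226.6] [296.3 151. ]
0.169 [250.9 246. ] [296.8 145.9]
```

View pics/c5.png

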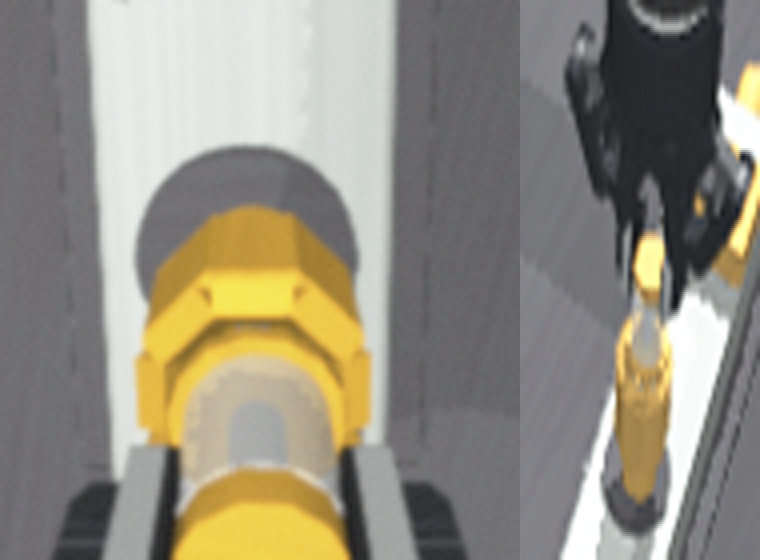

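Emit:
carry_out:
  targets:
    - [255,[0,0,-0.07],0]
    - [255,[0,0,-0.07],0]
    - [255,[0,0,-0.07],0]

```text
time: 11.5
eef_pos: [0.5775, 0.1667, 0.1448]
orientation: [3.135, 0.0, 1.755]
ft_force: [-0.6, -0.6, 19.0]
grip_width: 0.0219
```

Emit:
carry_out:
  targets:
    - [255,[0,0,0],0]
    - [255,[0,0,0],0]
    - [255,[0,0,0],0]

```text
time: 11.75
eef_pos: [0.5775, 0.1667, 0.1448]
orientation: [3.135, 0.0, 1.755]
ft_force: [-0.6, 0.0, 19.4]
grip_width: 0.0217
```

Emit:
carry_out:
  targets:
    - [255,[0,0,0.1],0]
    - [255,[0,0,0.2],0]
    - [255,[0,0,0.3],0]
    - [255,[0,0,0.35],0]
    - [255,[0,0,0.35],0]
    - [255,[0,0,0.35],0]

```text
time: 12.25
eef_pos: [0.5758, 0.1664, 0.1454]
orientation: [3.14, 0.0, 1.755]
ft_force: [0.2, -0.3, 6.2]
grip_width: 0.0219
```

Emit:
carry_out:
  targets:
    - [255,[0,0,0.1],0]
    - [255,[0,0,0.15],0]
    - [255,[0,0,0.15],0]
    - [255,[0,0,0.15],0]

```text
time: 12.58
eef_pos: [0.5753, 0.1664, 0.1463]
orientation: [-3.141, 0.0, 1.755]
ft_force: [-0.4, 0.1, 3.8]
grip_width: 0.0219
```

Emit:
carry_out:
  targets:
    - [255,[0,0,0.05],0]
    - [255,[0,0,0.1],0]
    - [255,[0,0,0.1],0]
    - [255,[0,0,0.1],0]

```text
time: 12.92
eef_pos: [0.5747, 0.1663, 0.1465]
orientation: [-3.14, -0.0, 1.755]
ft_force: [1.1, 1.1, -4.5]
grip_width: 0.0216
```

Emit:
carry_out:
  targets:
    - [255,[0,0,0.05],0]
    - [255,[0,0,0.1],0]
    - [255,[0,0,0.1],0]
    - [255,[0,0,0.1],0]

```text
time: 13.25
eef_pos: [0.5742, 0.1662, 0.1468]
orientation: [-3.138, -0.0, 1.755]
ft_force: [0.3, -0.1, -16.1]
grip_width: 0.0218
```

An upward pull is held at -16 N with almost no motion, so the catches have locked. I relieve the pull, let go and back off.

Emit:
carry_out:
  targets:
    - [255,[0,0,-0.1],0]
    - [255,[0,0,-0.17],0]
    - [255,[0,0,-0.17],0]
    - [230,[0,0,-0.17],0]
    - [200,[0,0,-0.17],0]
    - [170,[0,0,-0.17],0]
    - [140,[0,0,-0.17],0]
    - [110,[0,0,-0.17],0]
    - [80,[0,0,-0.17],0]
    - [60,[0,0,-0.17],0]
    - [60,[0,0,-0.17],0]
    - [60,[0,0,-0.17],0]

```text
time: 14.25
eef_pos: [0.5755, 0.1664, 0.147]
orientation: [3.141, 0.0, 1.755]
ft_force: [0.5, -0.2, 0.3]
grip_width: 0.0652
```

Emit:
carry_out:
  targets:
    - [60,[0,0,0.5],0]
    - [60,[0,0,2],0]
    - [60,[0,0,4],0]
    - [60,[0,0,7],0]
    - [60,[0,0,10],0]
    - [60,[0,0,12],0]
    - [60,[0,0,12],0]
    - [60,[0,0,12],0]

```text
time: 14.92
eef_pos: [0.5758, 0.1665, 0.2682]
orientation: [3.138, 0.0, 1.755]
ft_force: [-0.9, 0.5, -0.5]
grip_width: 0.065
```

```bash
python3 - <<'E'
from h import *
o=observe();p=o['eef_pos'];print(p,o['orientation'],o['ft_force'])
w=grab('wrist','w6')
X=np.array([.575,.1665,0])
for n,z in(('cap',.187),('flange top',.141),('mouth',.130)): print(n,np.round(proj(w,X+[0,0,z]),1))
print('ball',proj(w,[.5138,.298,.1414]))
E
```

```text
[0.57584711 0.16647334 0.26818719] [3.13848010e+00 8.54594397e-05 1.75485775e+00] [-0.90702744  0.47790804 -0.47731874]
cap [252.5 186.2]
flange top [252.7 172.5]
mouth [252.7 169.8]
ball (np.float64(212.16461098059733), np.float64(21.193879850597398))
```

View pics/w6.png

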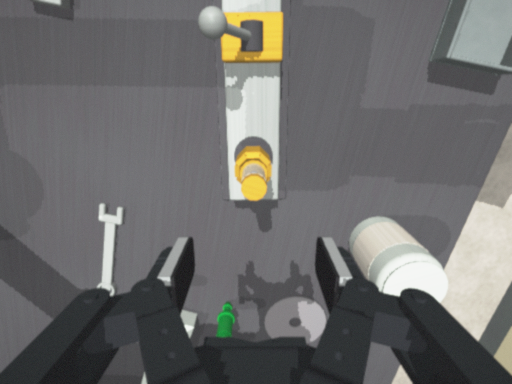

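The indicator stands alone and upright, with its cap at (254,187) against a predicted (252.5,186). The lever ball is at (212,22), as predicted. Next I close the fingers, go to the -x side of the ball and descend.

Emit:
carry_out:
  targets:
    - [150,[-1.5,1.5,0],0]
    - [200,[-4,4,0],0]
    - [255,[-6.5,7,0],0]
    - [255,[-9,10,0],0]
    - [255,[-10.6,12.4,0],0]
    - [255,[-10.6,12.4,-3],0]
    - [255,[-10.6,12.4,-6.5],0]
    - [255,[-10.6,12.4,-10],0]
    - [255,[-10.6,12.4,-12.5],0]
    - [255,[-10.6,12.4,-14],0]
    - [255,[-10.6,12.4,-14],0]
    - [255,[-10.6,12.4,-14],0]

```text
time: 15.97
eef_pos: [0.4684, 0.29, 0.1254]
orientation: [-3.138, 0.001, 1.755]
ft_force: [-0.1, 0.1, 0.7]
grip_width: 0.0001
```

Emit:
carry_out:
  targets:
    - [255,[1,0.19,0],0]
    - [255,[2,0.39,0],0]
    - [255,[2.5,0.48,0],0]
    - [255,[3,0.58,0],0]
    - [255,[3.5,0.68,0],0]
    - [255,[4,0.77,0],0]
    - [255,[4.5,0.87,0],0]
    - [255,[5,0.97,0],0]
    - [255,[5.5,1.07,0],0]
    - [255,[6,1.16,0],0]
    - [255,[6,1.16,0],0]
    - [255,[6,1.16,0],0]

```text
time: 16.97
eef_pos: [0.5317, 0.3029, 0.1308]
orientation: [3.134, -0.002, 1.755]
ft_force: [-1.5, 0.7, 10.2]
grip_width: 0.0002
```

```bash
python3 - <<'E'
from h import *
w=grab('wrist','w7');s=grab('scene','s7');t=grab('top','t7')
A=np.hstack([cv2.resize(cv2.imread('pics/w7.png')[130:384,130:380],(500,508),interpolation=2),cv2.resize(cv2.imread('pics/s7.png')[80:180,270:350],(300,508),interpolation=2)])
cv2.imwrite('pics/c7.png',A); o=observe(); print(o['eef_pos'],o['ft_force'],proj(w,o['eef_pos']),proj(s,o['eef_pos']))
E
```

```text
[0.53018665 0.30244322 0.12899142] [-1.11429217 -0.51793791  1.6049904 ] (np.float64(250.9958444842473), np.float64(225.62403687032838)) (np.float64(310.13622968046684), np.float64(118.1811719638067))
```

View pics/c7.png

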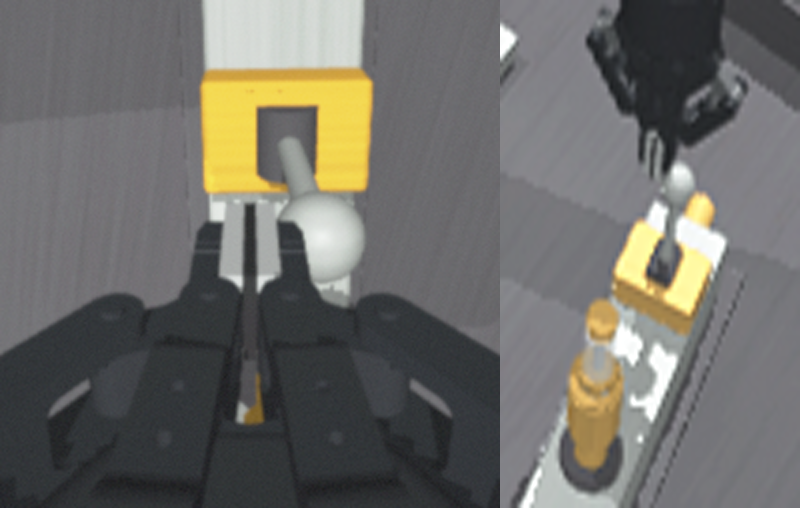

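The picture shows the finger's side pressing on the ball, with the lever about upright and the indicator still standing. I keep pushing.

Emit:
carry_out:
  targets:
    - [255,[0.4,0.08,0],0]
    - [255,[0.8,0.15,0],0]
    - [255,[1.2,0.23,0],0]
    - [255,[1.6,0.31,0],0]
    - [255,[2.0,0.39,0],0]
    - [255,[2.4,0.46,0],0]
    - [255,[2.7,0.52,0],0]
    - [255,[2.7,0.52,0],0]

```text
time: 17.78
eef_pos: [0.557, 0.3072, 0.1263]
orientation: [3.142, 0.0, 1.755]
ft_force: [0.6, -1.2, 0.3]
grip_width: 0.0001
```

Emit:
carry_out:
  targets:
    - [255,[0.2,0.04,0],0]
    - [255,[0.4,0.08,0],0]
    - [255,[0.6,0.12,0],0]
    - [255,[0.6,0.12,0],0]

```text
time: 18.12
eef_pos: [0.5626, 0.3084, 0.1267]
orientation: [3.141, -0.0, 1.755]
ft_force: [0.4, -0.2, -0.7]
grip_width: -0.0002
```

```bash
python3 - <<'E'
from h import *
w=grab('wrist','w8'); o=observe(); print(o['eef_pos'],o['ft_force'])
im=cv2.imread('pics/w8.png'); 
g=cv2.medianBlur(cv2.cvtColor(im,cv2.COLOR_BGR2GRAY),3)
print(cv2.HoughCircles(g,cv2.HOUGH_GRADIENT,1.5,30,param1=80,param2=18,minRadius=14,maxRadius=28))
for th in(.8,.9,1.0): 
    a=th-.5; print(th,proj(w,np.array([.5515,.3053,.071])+.08*np.array([.981*np.sin(a),.19*np.sin(a),np.cos(a)])))
E
```

```text
[0.56254362 0.30844181 0.12672381] [ 0.38569479  0.01499618 -0.10560316]
[[[285.75 245.25  21.95]
  [246.75 251.25  27.05]
  [257.25 191.25  27.05]
  [221.25 143.25  27.05]
  [333.75 344.25  21.65]
  [101.25 381.75  20.75]
  [230.25  95.25  18.8 ]
  [411.75 377.25  14.6 ]
  [489.75 192.75  22.1 ]
  [353.25 311.25  17.15]
  [176.25 345.75  23.9 ]]]
0.8 (np.float64(274.6399450933975), np.float64(244.28415642356225))
0.9 (np.float64(287.3669536949483), np.float64(241.80791407323295))
1.0 (np.float64(298.98646018433993), np.float64(238.7990881744425))
```

Emit:
carry_out:
  targets:
    - [255,[0.2,0.04,0],0]
    - [255,[0.4,0.08,0],0]
    - [255,[0.5,0.1,0],0]
    - [255,[0.5,0.1,0],0]

```text
time: 18.5
eef_pos: [0.5676, 0.3094, 0.1267]
orientation: [3.141, -0.0, 1.755]
ft_force: [0.0, -0.4, -0.1]
grip_width: 0.0001
```

Emit:
carry_out:
  targets:
    - [255,[0.2,0.04,0],0]
    - [255,[0.3,0.06,0],0]
    - [255,[0.3,0.06,0],0]
    - [255,[0.3,0.06,0],0]

```text
time: 18.83
eef_pos: [0.5691, 0.3098, 0.1265]
orientation: [-3.138, 0.0, 1.755]
ft_force: [-5.3, -0.1, 2.1]
grip_width: 0.0
```

Emit:
carry_out:
  targets:
    - [255,[0.2,0.04,0],0]
    - [255,[0.3,0.06,0],0]
    - [255,[0.3,0.06,0],0]
    - [255,[0.3,0.06,0],0]

```text
time: 19.17
eef_pos: [0.5696, 0.3099, 0.1262]
orientation: [-3.133, 0.001, 1.755]
ft_force: [-13.0, -4.2, 5.4]
grip_width: 0.0002
```

The lever's stop is reached: 13 N sideways with no more motion. I back off, rise and check.

Emit:
carry_out:
  targets:
    - [255,[-1,-0.19,0],0]
    - [255,[-3,-0.58,0],0]
    - [255,[-5,-0.97,0],0]
    - [255,[-6,-1.16,2],0]
    - [255,[-6,-1.16,6],0]
    - [255,[-6,-1.16,10],0]
    - [255,[-7,-5,13],0]
    - [255,[-7,-9,14],0]
    - [255,[-7,-13,14],0]
    - [255,[-7,-15,14],0]
    - [255,[-7,-15,14],0]
    - [255,[-7,-15,14],0]

```text
time: 20.17
eef_pos: [0.5038, 0.1595, 0.2673]
orientation: [3.14, -0.0, 1.752]
ft_force: [-0.7, -0.6, 0.0]
grip_width: -0.0002
```

```bash
python3 - <<'E'
from h import *
w=grab('wrist','w9');s=grab('scene','s9');t=grab('top','t9'); o=observe(); print(o['eef_pos'],o['ft_force'])
P=np.array([.5515,.3053,.071])
for th in(.8,1.0):
    a=th-.5;X=P+.08*np.array([.981*np.sin(a),.19*np.sin(a),np.cos(a)]); print(th,proj(w,X),proj(s,X))
print('cap',proj(w,[.575,.1665,.187]),proj(s,[.575,.1665,.187]))
A=np.hstack([cv2.resize(cv2.imread('pics/w9.png'),(512,384)),cv2.resize(cv2.imread('pics/s9.png')[90:186,270:338],(272,384),interpolation=2)])
cv2.imwrite('pics/c9.png',A)
E
```

```text
[0.50346763 0.16149887 0.26664203] [-0.60612719  0.16639999 -0.78792333]
0.8 (np.float64(363.65957037330844), np.float64(26.85226352784906)) (np.float64(324.38737630623757), np.float64(119.74575082167647))
1.0 (np.float64(377.5100836848446), np.float64(28.149857732214514)) (np.float64(328.6985837616536), np.float64(122.84353813432521))
cap (np.float64(332.34813476857045), np.float64(192.98542716614023)) (np.float64(297.0721990037494), np.float64(141.85071828481495))
```

View pics/c9.png

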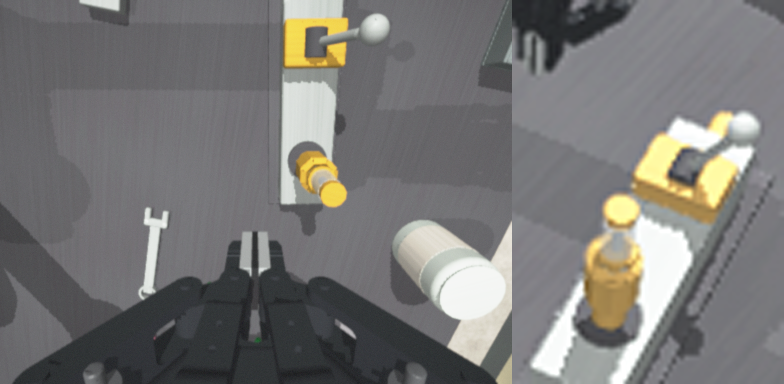

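The ball is at wrist (376,29) and scene (328,122), matching the fully open lever at (377.5,28) and (328.7,122.8). The cap is at (334,194) against a predicted (332,193), so the indicator is upright and seated. The arm is clear.

```bash
python3 -c "
from h import *
print(job_done())"
```

```text
the job is handed in; nothing more can be done
None
```

The flow indicator is locked in the coupler, the valve lever is fully open, and I handed the job in at about 20 s of the 64 s allowed.

- **Indicator:** I took it from the rack's end hole and pushed it into the coupler with about 19 N, 20 N at most counting its weight. An upward pull of about 16 N barely moved it, so the catches are holding. I then let go, and it stood upright with its cap within 2 pixels of the predicted spot.
- **Valve:** I pushed the lever over with closed fingers to its stop, where it took about 13 N. In both camera views its ball was within about 2 pixels of the fully open position.
- **At the end:** the arm stood clear with the wrist force near zero.

**Disagreements:** The first two-camera estimate put the coupler mouth at 138 mm with a 4 mm mismatch. Pairing the top view with the wrist view gave about 110 to 115 mm. Close wrist views and the first contact with the catches both put it at about 130 mm, and I used that. The force passing the catches read only 6 N, below the stated 9 to 14 N; the pull test settled that it was locked.

I did not measure whether the bystanders had moved, but no move met unexpected force and the views showed nothing disturbed.

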